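# Tip the stand's base plate down against the stop rail

## Robot

A 6-joint arm with a two-finger parallel gripper is mounted at the origin on the work surface; the furniture and walls round the work are solid. World frame = base frame: x ahead of the robot, y to its left, z up, the work surface at z = 0. Lengths are in m, angles in rad, forces in N, time in s.
With the tool pointing down it reaches from about 0.3 to 0.85 m from the base axis. Payload 5.4 kg.
Tool frame: the origin (TCP) lies midway between the tips of the shut fingers; the grasp point (between the pads) lies ctrl.grip_depth behind it (ctrl.grip_depth is the distance from the TCP to the grasp point, in m); z points along the fingers, y is the line along which they close (so a half turn about z gives the same grasp; the last joint's range is limited). The gripper opens to 85 mm and grips with 20 to 120 N. Pads are 22 mm wide; open, the fingers measure 114 mm over their backs; the gripper's body (76 mm by 85 mm) begins 54 mm behind the grasp point. The pads swing forward as they close: fully open they stand 13 mm farther back than shut.
Start: joints at [1.05, 0.158, 1.597, -0, 1.386, -0.21], TCP at [0.176, 0.547, 0.231] pointing down, gripper open.
Joint ranges: [-2.91, 2.91], [-0.94, 2.29], [0.18, 2.7], [-1.29, 4.43], [0.17, 2.64], [-3, 3]. Speed limits (rad/s): [2.57, 2.57, 3.14, 3.14, 3.14, 3.14].

## Interface

Orientations are given as a unit quaternion [x, y, z, w].
In Python, from cell import ctrl gives the robot as it stands.
- The arm moves only by the shell command python3 -m creep 'ROWS'. ROWS is JSON, a list of rows, each an object with "travel": the shift along the world's x, y, z in units of 40 mm (1.0 is 40 mm), a list of three; "rot": the turn, a rotation vector about the world's x, y, z in units of 5 degrees (1.0 is 5 degrees), a list of three; "gripper": the finger opening in mm, from 0 to 85.4. In form: [{"travel": [tx, ty, tz], "rot": [rx, ry, rz], "gripper": gripper}, ...]. A call has 1 to 8 rows; each row shifts and turns the commanded pose from where the row before left it; what a row does not reach is not made up. A row lasts 1/10 s, in which the tool goes at most 50 mm and 8.59 degrees, less where a joint would pass 70% of its speed; a pose out of reach is approached as far as the arm can. A call is refused whole if a number of a shift passes 1 or a number of a turn 1, either way. A call with a gripper value outside its range is refused whole. The fingers move at their own pace and stop on an object; the grip force is fixed at half the most. Time passes only in rows, so rows that do not move let the fingers close. It gives the time, the measured TCP pose, the force, the opening and the grip force at its end, in the units of the state.
- ctrl.state(): the state, without advancing time (a new reading comes with each control period).
- ctrl.grab_frame(name): name is "scene" or "top" or "wrist"; returns a dict with "img" (420x560x3 uint8, red, green, blue), "mtx" (3x3 intrinsics, pixels), "k1" (the pictures are not rectified: a ray, as slopes to the right and down, at radius r is drawn at 1 + k1 r^2 times it, then the intrinsics apply), "origin" and "rotation" of the camera in the world. Camera axes: x right, y down, z forward; pixel columns grow to the right and rows downward; lengths in m; the calibration is good to about 2 mm. A picture is of the moment at which its call begins. There is no depth.
- ctrl.close_job(): hands the job in; it is judged then, once.
The state is a dict: "t": time; "joint_positions": joint angles; "qd": joint speeds; "effort": joint torques, N m; "position": TCP position; "orientation": TCP orientation; "ft_force": force on the tool from outside, world axes, zero at the start; "wrist_torque": the same for the moment, N m; "finger_gap": opening from 0.0 (shut) to 1.0 (fully open); "gripper_force": force on a finger pad.
Only numpy, scipy, OpenCV 4.12 (cv2) and the standard library are available. Lean on these libraries where they do the work, as an engineer would, in place of code of your own. Each camera call takes 0.05 s, during which the arm holds its last target. There are 200 camera calls.

## Task

Pick up the rectangular steel base plate by its handle and set it down square against the far side (away from the robot) of the low stop rail screwed to the table, centred on the rail: first rest the edge by the round boss on the table close to the rail, with the opposite edge held about 5 cm up, then pivot the plate down, not letting go of the handle until it lies flat. Leave it flat with that edge within about a centimetre of the rail, and leave the round plate where it is.

Things in the scene. Friction and masses are not known exactly. Their poses are not given: they have to be found in the camera images.
- base_plate: loose rectangular steel plate, 140 (its x) x 100 (its y) x 8 mm, 0.5 to 0.85 kg, lying flat. Origin at the centre of its underside, z up. On top: a bar handle (see handle_bar) and, by the -x edge that belongs at the rail, a dark round boss 24 mm across at x = -45 mm, its top 18 mm above the underside. When lifted by the handle the boss side is the heavier.
- handle_bar (a point): centre of the base plate's grip bar, at x = +25, y = 0, z = 45 mm in the plate's frame. Straight aluminium bar 16 mm thick (plate x), 70 mm long (plate y), 22 mm high, from 34 to 56 mm above the plate's underside, on two 12 mm posts 27 mm either side of the middle
- near_edge (a point): middle of the lower -x edge of the base plate (the edge by the boss, to be rested on the table first)
- far_edge (a point): middle of the lower +x edge of the base plate (the edge to be held up and lowered last)
- stop_rail: low aluminium bar screwed to the table, 20 (its x) x 120 (its y) x 18 mm, fixed. Origin at the centre of its underside; its x axis points away from the robot, and the plate belongs on that side (the face at x = +10 mm), with the plate's x axis along the rail's x axis and the plate's middle at the rail's y = 0
- round_plate: loose round steel plate, 110 mm across, 8 mm thick, with the same handle over its centre; not to be moved. Origin at the centre of its underside
Not all that is in view belongs to the job. There is more than one size of the stop_rail; the job needs the larger.

How it is judged:
On the way, in this order (a step that is already met when the one before it is completed fails the run):
1. the boss-side edge rests on the table within 30 mm of the far face of the rail, centred within 25 mm and square within 12 degrees, while the opposite edge is still at least 25 mm up (height (world z) of near_edge below 0.01 m and height (world z) of far_edge above 0.025 m and x of near_edge in the frame of stop_rail between 0.005 and 0.04 m and y of near_edge in the frame of stop_rail between -0.025 and 0.025 m and angle between the y axis of base_plate and the y axis of stop_rail, either way round below 0.21 rad), for 0.2 s.
2. the plate is down (both edges within 12 mm of the table) while the handle is still held (height (world z) of each of near_edge, far_edge below 0.012 m and contact force between the fingers and base_plate above 0.5 N), for 0.1 s.
At the end, for the whole second after the job is handed in: The base plate lies flat and still on the table on the far side of the rail, its boss-side edge at most 20 mm from the rail's face, centred on the rail within 25 mm, square to it within 12 degrees; the round plate is within 20 mm of where it was (height (world z) of each of near_edge, far_edge below 0.005 m and angle between base_plate's own z axis and vertical below 0.05 rad and x of near_edge in the frame of stop_rail between 0.005 and 0.03 m and y of near_edge in the frame of stop_rail between -0.025 and 0.025 m and angle between the y axis of base_plate and the y axis of stop_rail, either way round below 0.21 rad and linear speed of base_plate below 0.01 m/s and distance of round_plate from where it was at the start of the episode below 0.02 m); the robot touches nothing.
It fails at once if the round plate is moved more than 20 mm (distance of round_plate from where it was at the start of the episode above 0.02 m).
It also fails if it takes over 40 s, if anything falls off the work surface, if the arm or the gripper's body presses on something with over 40 N, if the wrist force passes 120 N, or if a joint passes its speed limit or range.

## Working session

There is one attempt and no reset: what is moved stays moved. The work goes in short steps, Python scripts to look and compute and a shell command to move; the robot and the scene stay as the last step left them, time stands still between calls to the robot, and variables do not carry over. Pictures are saved under pics/ and viewed, at most 10 in all, crops included, and the job is handed in when it is done.

```bash
mkdir -p pics
cat > h.py <<'E'
import numpy as np,cv2,pickle
from scipy.spatial.transform import Rotation as R
def rot(f):
    r=np.array(f["rotation"],float)
    return r if r.shape==(3,3) else R.from_quat(r).as_matrix()
def ground(f,px,z):
    K=np.array(f["mtx"]);k=f["k1"];out=[]
    for u,v in px:
        d=np.array([(u-K[0,2])/K[0,0],(v-K[1,2])/K[1,1]]);s=d.copy()
        for _ in range(20): s=d/(1+k*(s@s))
        w=rot(f)@np.array([*s,1]);o=np.array(f["origin"])
        out.append(o+w*(z-o[2])/w[2])
    return np.array(out)
def proj(f,P):
    c=(np.atleast_2d(P)-f["origin"])@rot(f);s=c[:,:2]/c[:,2:]
    s=s*(1+f["k1"]*(s**2).sum(1,keepdims=True));K=np.array(f["mtx"])
    return s*[K[0,0],K[1,1]]+[K[0,2],K[1,2]]
E
python3 - <<'E'
from cell import ctrl
import cv2,pickle
print(ctrl.grip_depth, ctrl.state())
for n in("top","scene"):
    f=ctrl.grab_frame(n);pickle.dump(f,open(n+".pkl","wb"))
    print(n,f["mtx"],f["k1"],f["origin"],f["rotation"])
    cv2.imwrite(f"pics/{n}0.png",cv2.resize(f["img"][:,:,::-1],(800,600),interpolation=cv2.INTER_CUBIC))
E
```

```text
0.0187 {'t': 0.0, 'joint_positions': array([ 1.04991171e+00,  1.59046159e-01,  1.59825636e+00,  1.38854980e-05,
        1.38621064e+00, -2.10103346e-01]), 'qd': array([-0.00086513, -0.00221977,  0.00080899, -0.00131435,  0.00192824,
        0.00092134]), 'effort': array([ 1.14608611e-04, -3.96022582e+01, -3.31420398e+01, -3.29223831e-04,
        8.87550734e-03, -6.40304066e-06]), 'position': array([0.17554305, 0.54690619, 0.23030645]), 'orientation': array([ 1.54767235e-01,  9.87950495e-01, -8.94387405e-04, -3.49577750e-04]), 'ft_force': array([-0.07376829,  0.11906811,  0.0142842 ]), 'wrist_torque': array([-0.00220752, -0.04966719, -0.00271674]), 'gripper_force': 0.0, 'finger_gap': 1.002947328615238}
top [[402.08398753   0.         278.83842866]
 [  0.         402.08398753 209.28617216]
 [  0.           0.           1.        ]] -0.07844054196990277 [ 0.37020328 -0.15520173  0.91636573] [ 0.71444093 -0.69840637  0.02347388 -0.03537918]
scene [[421.92285983   0.         286.74623147]
 [  0.         421.92285983 211.90787892]
 [  0.           0.           1.        ]] -0.13130287850911032 [-0.02340157 -0.85142277  0.61542799] [ 0.84184854 -0.25085326  0.14388738 -0.45569738]
```

View pics/top0.png

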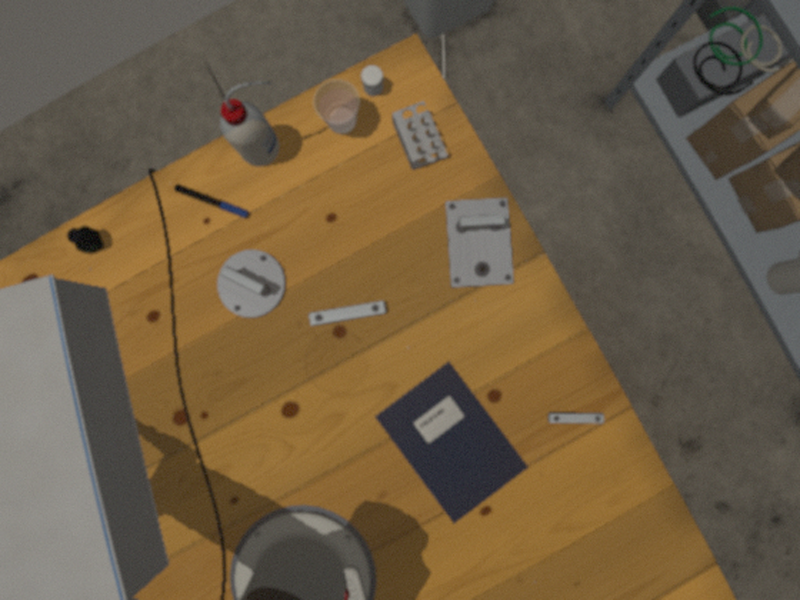

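View pics/scene0.png

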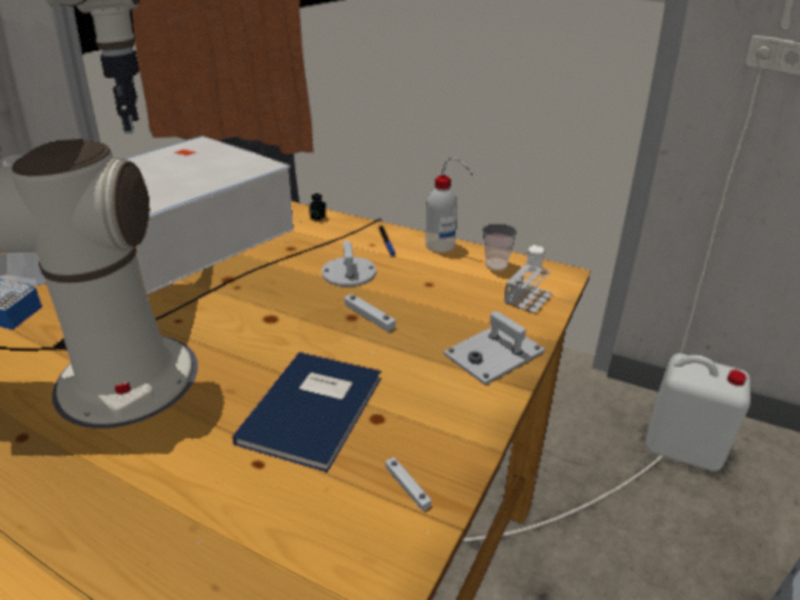

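The top view shows the base plate at about (480,243), with its boss at (482,268) and handle at (483,223). The larger rail is at (347,313) and the round plate at (251,283). I'll enlarge these areas to read the corners.

Run:
```python
import pickle,cv2,numpy as np
f=pickle.load(open("top.pkl","rb"));im=f["img"][:,:,::-1]
a=cv2.resize(im[130:210,305:365],None,fx=6.5,fy=6.5,interpolation=cv2.INTER_CUBIC)  # plate
b=cv2.resize(im[170:250,210:275],None,fx=6.2,fy=6.5,interpolation=cv2.INTER_CUBIC)
cv2.imwrite("pics/crop.png",np.hstack([a,b]));print(a.shape,b.shape)
```

```text
(520, 390, 3) (520, 403, 3)
```

View pics/crop.png

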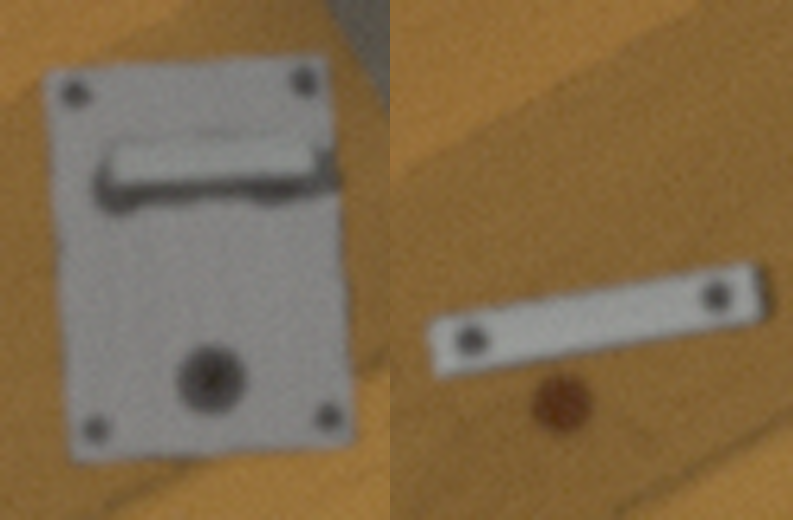

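The crop gives the plate top corners at (45,72), (326,57), (354,440), (72,460), and the boss at (211,380). The bar top runs from (112,143) to (315,178). The rail top corners are (430,320), (753,262), (763,318), (438,377).

Run:
```python
import pickle
from h import *
f=pickle.load(open("top.pkl","rb"))
A=lambda p:[((u+.5)/6.5+305-.5,(v+.5)/6.5+130-.5) for u,v in p]
B=lambda p:[((u-390+.5)/6.2+210-.5,(v+.5)/6.5+170-.5) for u,v in p]
def rect(n,P):
    print(n,"ctr",P.mean(0).round(4),"sides",[round(float(np.linalg.norm(P[i]-P[i-1])),4) for i in range(4)])
    d=(P[0]+P[1]-P[2]-P[3]);e=(P[0]+P[3]-P[1]-P[2])  # up dir, left dir
    print("  yaw from x,y",np.degrees(np.arctan2(d[1],d[0])).round(2),np.degrees(np.arctan2(-e[0],e[1])).round(2))
rect("plate",ground(f,A([(45,72),(326,57),(354,440),(72,460)]),.008))
rect("bar",ground(f,A([(112,143),(314,137),(315,178),(110,183)]),.056))
rect("rail",ground(f,B([(430,320),(753,262),(763,318),(438,377)]),.018))
print("boss",ground(f,A([(211,380)]),.018))
print("round",ground(f,[(251*.7,283*.7)],.008))
g=pickle.load(open("scene.pkl","rb"))
from cell import ctrl
print(R.from_quat(ctrl.state()["orientation"]).as_matrix().round(3))
```

```text
plate ctr [ 0.5413 -0.2659  0.008 ] sides [0.1386, 0.1, 0.137, 0.099]
  yaw from x,y 4.58 4.89
bar ctr [ 0.5647 -0.2642  0.056 ] sides [0.0136, 0.0678, 0.014, 0.0687]
  yaw from x,y -0.23 2.89
rail ctr [ 0.422  -0.0588  0.018 ] sides [0.02, 0.1189, 0.0197, 0.1194]
  yaw from x,y 11.23 11.08
boss [[ 0.49587732 -0.26907618  0.018     ]]
round [[0.4663654  0.09818116 0.008     ]]
[[-0.952  0.306 -0.001]
 [ 0.306  0.952 -0.002]
 [ 0.    -0.002 -1.   ]]
```

```bash
python3 -m creep '[{"travel":[0.44,-0.92,0.5],"rot":[0,0,-0.6],"gripper":85},{"travel":[0.44,-0.92,0.5],"rot":[0,0,-0.6],"gripper":85},{"travel":[0.44,-0.92,0],"rot":[0,0,-0.6],"gripper":85},{"travel":[0.44,-0.92,0],"rot":[0,0,-0.6],"gripper":85},{"travel":[0.44,-0.92,0],"rot":[0,0,-0.6],"gripper":85},{"travel":[0.44,-0.92,0],"rot":[0,0,-0.6],"gripper":85},{"travel":[0.44,-0.92,0],"rot":[0,0,-0.6],"gripper":85},{"travel":[0.44,-0.92,0],"rot":[0,0,-0.6],"gripper":85}]'
```

```text
t: 0.9
position: [0.3168, 0.2515, 0.271]
orientation: [0.358, 0.934, -0.0, -0.0]
ft_force: [1.3, 1.0, 0.9]
finger_gap: 0.996
gripper_force: 0.0
```

```bash
python3 -m creep '[{"travel":[0.44,-0.92,0],"rot":[0,0,-0.6],"gripper":85},{"travel":[0.44,-0.92,0],"rot":[0,0,-0.6],"gripper":85},{"travel":[0.44,-0.92,0],"rot":[0,0,-0.6],"gripper":85},{"travel":[0.44,-0.92,0],"rot":[0,0,-0.6],"gripper":85},{"travel":[0.44,-0.92,0],"rot":[0,0,-0.6],"gripper":85},{"travel":[0.44,-0.92,0],"rot":[0,0,-0.6],"gripper":85},{"travel":[0.44,-0.92,-0.5],"rot":[0,0,-0.7],"gripper":85},{"travel":[0.44,-0.92,-0.5],"rot":[0,0,-0.7],"gripper":85}]'; python3 -m creep '[{"travel":[0.44,-0.92,-0.5],"rot":[0,0,-0.6],"gripper":85},{"travel":[0.44,-0.92,-0.5],"rot":[0,0,-0.6],"gripper":85},{"travel":[0.44,-0.92,-0.5],"rot":[0,0,-0.6],"gripper":85},{"travel":[0.44,-0.92,-0.5],"rot":[0,0,-0.7],"gripper":85},{"travel":[0.44,-0.92,0],"rot":[0,0,-0.7],"gripper":85},{"travel":[0.44,-0.92,0],"rot":[0,0,-0.5],"gripper":85},{"travel":[0,0,0],"rot":[0,0,0],"gripper":85}]'
python3 - <<'E'
from cell import ctrl
import cv2,pickle
from h import *
f=ctrl.grab_frame("wrist");pickle.dump(f,open("w1.pkl","wb"))
cv2.imwrite("pics/w1.png",cv2.resize(f["img"][:,:,::-1],(800,600),interpolation=cv2.INTER_CUBIC))
s=ctrl.state();print(s["position"],R.from_quat(s["orientation"]).as_matrix().round(3),s["joint_positions"])
E
```

```text
t: 1.7
position: [0.4582, -0.0432, 0.2311]
orientation: [0.552, 0.834, 0.0, 0.001]
ft_force: [-0.2, 1.3, -0.5]
finger_gap: 0.994
gripper_force: 0.0
t: 2.4
position: [0.5637, -0.2665, 0.1502]
orientation: [0.679, 0.734, -0.0, 0.0]
ft_force: [0.2, 1.4, 0.7]
finger_gap: 0.998
gripper_force: 0.0
[ 0.56302973 -0.2640566   0.15021053] [[-0.079  0.997 -0.001]
 [ 0.997  0.079  0.001]
 [ 0.001 -0.001 -1.   ]] [-6.32510052e-01  3.47446215e-01  1.53598787e+00 -9.26819547e-05
  1.25931436e+00 -7.11951736e-01]
```

View pics/w1.png

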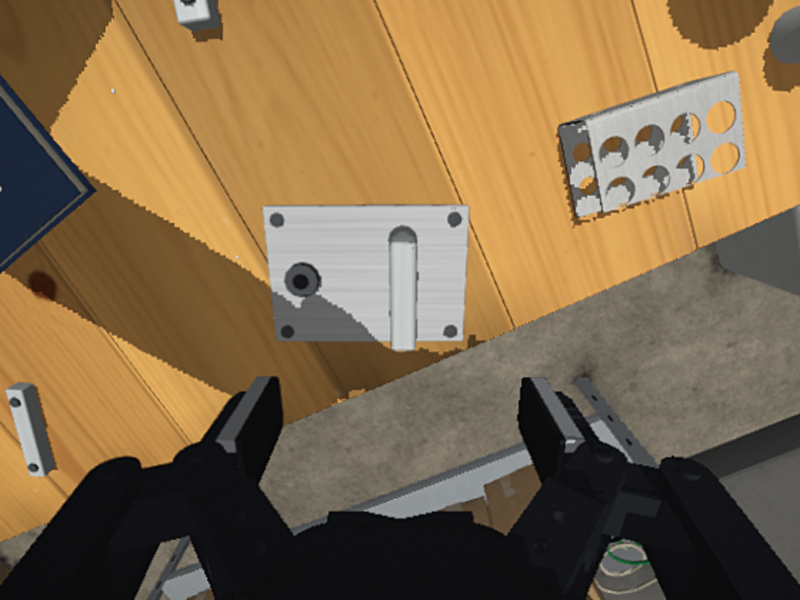

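The wrist view shows the bar top at (392,240), (414,240), (415,350), (391,350). The plate's top corners are (263,206), (468,205), (463,341), (276,341). I'll compare these with the top-camera fix.

Run:
```python
import pickle
from h import *
f=pickle.load(open("w1.pkl","rb"))
S=lambda p:[(u*.7,v*.7) for u,v in p]
P=ground(f,S([(263,206),(468,205),(463,341),(276,341)]),.008)
print(P.mean(0),[np.linalg.norm(P[i]-P[i-1]).round(4) for i in range(4)])
d=P[1]+P[2]-P[0]-P[3];print(np.degrees(np.arctan2(d[1],d[0])))
Q=ground(f,S([(392,240),(414,240),(415,350),(391,350)]),.056);print(Q.mean(0),[np.linalg.norm(Q[i]-Q[i-1]).round(4) for i in range(4)])
e=Q[0]+Q[1]-Q[2]-Q[3];print(np.degrees(np.arctan2(-e[0],e[1])))
```

```text
[ 0.54094195 -0.26871226  0.008     ] [np.float64(0.0995), np.float64(0.1377), np.float64(0.0999), np.float64(0.1397)]
4.524212725668167
[ 0.56565651 -0.26560935  0.056     ] [np.float64(0.0695), np.float64(0.0126), np.float64(0.0695), np.float64(0.015)]
4.538429474286997
```

```bash
python3 -m creep '[{"travel":[0.08,-0.03,-0.8],"rot":[0,0,0],"gripper":85},{"travel":[0,0,-0.8],"rot":[0,0,0],"gripper":85},{"travel":[0,0,-0.8],"rot":[0,0,0],"gripper":85},{"travel":[0,0,-0.4],"rot":[0,0,0],"gripper":85},{"travel":[0,0,-0.3],"rot":[0,0,0],"gripper":85},{"travel":[0,0,0],"rot":[0,0,0],"gripper":50}]';python3 -m creep '[{"travel":[0,0,0],"rot":[0,0,0],"gripper":0},{"travel":[0,0,0],"rot":[0,0,0],"gripper":0},{"travel":[0,0,0],"rot":[0,0,0],"gripper":0},{"travel":[0,0,0],"rot":[0,0,0],"gripper":0},{"travel":[0,0,0],"rot":[0,0,0],"gripper":0},{"travel":[0,0,0],"rot":[0,0,0],"gripper":0}]'
```

```text
t: 3.05
position: [0.5655, -0.2625, 0.0262]
orientation: [0.677, 0.736, -0.0, -0.001]
ft_force: [-0.1, -0.1, 0.6]
finger_gap: 0.849
gripper_force: 0.0
t: 3.65
position: [0.5668, -0.264, 0.0286]
orientation: [0.678, 0.735, -0.0, 0.001]
ft_force: [-1.7, 0.4, 5.8]
finger_gap: 0.176
gripper_force: 61.1
```

```bash
python3 -m creep '[{"travel":[0,0,0.3],"rot":[0,0,0],"gripper":0},{"travel":[0,0,0.4],"rot":[0,0,0],"gripper":0},{"travel":[0,0,0.6],"rot":[0,0,0],"gripper":0},{"travel":[0,0,0.6],"rot":[0,0,0],"gripper":0},{"travel":[0,0,0.4],"rot":[0,0,0],"gripper":0},{"travel":[0,0.2,0.2],"rot":[0,0,0],"gripper":0},{"travel":[-0.1,0.4,0],"rot":[0,0,0.1],"gripper":0},{"travel":[-0.12,0.5,0],"rot":[0,0,0.15],"gripper":0}]';python3 -m creep '[{"travel":[-0.14,0.6,0],"rot":[0,0,0.15],"gripper":0},{"travel":[-0.14,0.6,0],"rot":[0,0,0.15],"gripper":0},{"travel":[-0.14,0.6,0],"rot":[0,0,0.15],"gripper":0},{"travel":[-0.14,0.6,0],"rot":[0,0,0.15],"gripper":0},{"travel":[-0.14,0.6,0],"rot":[0,0,0.15],"gripper":0},{"travel":[-0.14,0.6,0],"rot":[0,0,0.15],"gripper":0},{"travel":[-0.13,0.5,0],"rot":[0,0,0.13],"gripper":0},{"travel":[-0.08,0.42,0],"rot":[0,0,0],"gripper":0}]';python3 -m creep '[{"travel":[0,0,0],"rot":[0.1,-0.52,0],"gripper":0},{"travel":[0,0,0],"rot":[0.12,-0.6,0],"gripper":0},{"travel":[0,0,0],"rot":[0.12,-0.6,0],"gripper":0},{"travel":[0,0,0],"rot":[0.12,-0.6,0],"gripper":0},{"travel":[0,0,0],"rot":[0.12,-0.6,0],"gripper":0},{"travel":[0,0,0],"rot":[0.12,-0.6,0],"gripper":0},{"travel":[0,0,0],"rot":[0.11,-0.6,0],"gripper":0},{"travel":[0,0,0],"rot":[0,0,0],"gripper":0}]'
python3 - <<'E'
from cell import ctrl
import cv2,pickle
from h import *
for n in("scene","top"):
    f=ctrl.grab_frame(n);pickle.dump(f,open(n+"2.pkl","wb"))
    if n=="scene": im=f["img"][140:290,190:390];im=cv2.resize(im,(800,600),interpolation=cv2.INTER_CUBIC);cv2.imwrite("pics/s2.png",im[:,:,::-1])
    else: cv2.imwrite("pics/t2.png",cv2.resize(f["img"][120:270,150:350,::-1],(800,600),interpolation=cv2.INTER_CUBIC))
s=ctrl.state();print(s["position"],R.from_quat(s["orientation"]).as_matrix().round(3),s["joint_positions"],s["ft_force"],s["wrist_torque"])
E
```

```text
t: 4.45
position: [0.557, -0.2186, 0.127]
orientation: [0.67, 0.743, 0.0, -0.0]
ft_force: [0.2, -0.1, -6.3]
finger_gap: 0.175
gripper_force: 59.4
t: 5.25
position: [0.5141, -0.0366, 0.1265]
orientation: [0.635, 0.772, -0.0, -0.001]
ft_force: [-0.4, -0.3, -5.8]
finger_gap: 0.174
gripper_force: 59.5
t: 6.05
position: [0.5133, -0.0378, 0.1257]
orientation: [0.625, 0.759, 0.14, 0.114]
ft_force: [0.1, -0.2, -6.1]
finger_gap: 0.178
gripper_force: 59.5
[ 0.51484507 -0.03830459  0.12694475] [[-0.192  0.917  0.35 ]
 [ 0.981  0.179  0.069]
 [ 0.001  0.356 -0.934]] [-0.43970297 -0.1368192   2.15553432  0.28648947  0.8457359  -0.79387384] [ 0.5121771   0.05795535 -4.99376059] [-0.10391485  0.40604757 -0.03369599]
```

View pics/s2.png

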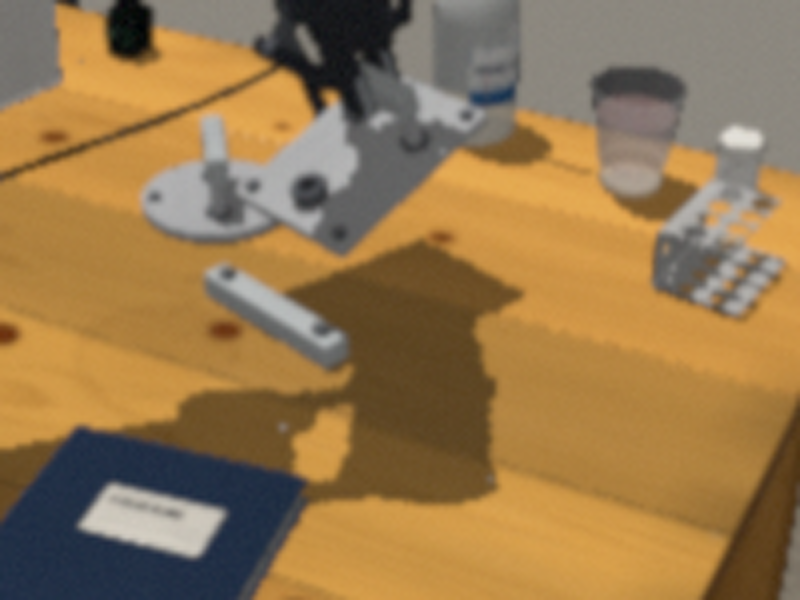

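View pics/t2.png

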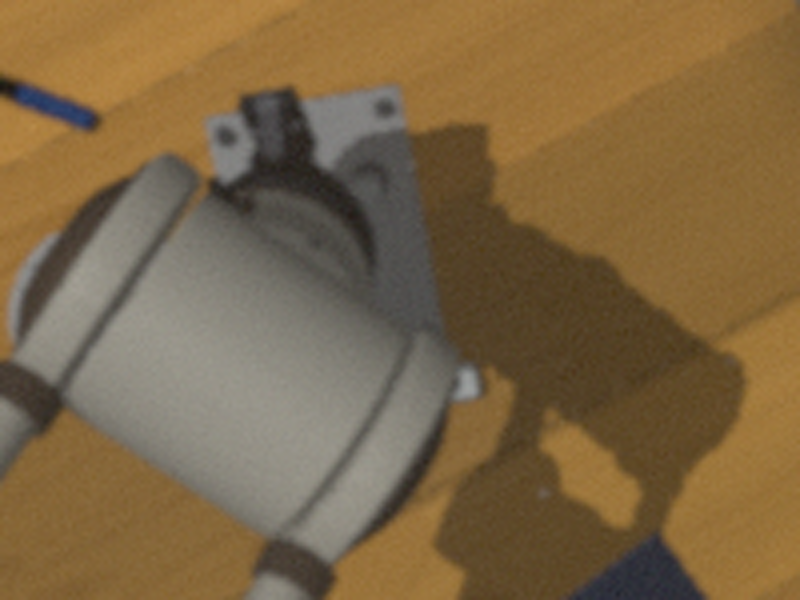

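The plate is held tilted, boss edge low. In the scene crop its near-right top corner is about (341,250), near-left about (243,200) and far-right about (485,116). In the top crop the far corners are (206,120) and (400,88). I'll compare these with the rigid-grasp prediction.

Run:
```python
import pickle
from h import *
from cell import ctrl
s=ctrl.state();T=R.from_quat(s["orientation"]).as_matrix()
# plate axes: x = tool y, z = -tool z, y = tool x * -1?
px=T[:,1];pz=-T[:,2];py=np.cross(pz,px);M=np.c_[px,py,pz]
for extra in(0,-5,5):
  M2=M@R.from_euler('y',extra,degrees=True).as_matrix()
  W=lambda p:s["position"]+M2@(np.array(p)-[.025,.001,.027])
  print(extra,"near",W([-.07,0,0]).round(4),"far",W([.07,0,0]).round(4))
  for n,(x0,y0) in(("scene",(190,140)),("top",(150,120))):
    f=pickle.load(open(n+"2.pkl","rb"))
    pts=[W((-.07,-.05,.008)),W((-.07,.05,.008)),W((.07,-.05,.008)),W((.07,.05,.008))]
    print(" ",n,"nr nl fr fl",((proj(f,pts)-[x0,y0]+.5)*4).round(0).tolist())
g=pickle.load(open("scene2.pkl","rb"))
R0=np.array([.422,-.0588,0]);c,d=np.cos(np.radians(11.1)),np.sin(np.radians(11.1))
print("rail",((proj(g,[R0+[c*a-d*b,d*a+c*b,.018] for a,b in((-.01,.06),(.01,.06),(.01,-.06),(-.01,-.06))])-[190,140]+.5)*4).round(0))
```

```text
0 near [ 0.4374 -0.0545  0.0679] far [ 0.5657 -0.0293  0.1178]
  scene nr nl fr fl [[337.0, 248.0], [232.0, 189.0], [485.0, 109.0], [377.0, 60.0]]
  top nr nl fr fl [[449.0, 350.0], [262.0, 382.0], [400.0, 86.0], [205.0, 120.0]]
-5 near [ 0.4427 -0.0534  0.0612] far [ 0.5663 -0.0292  0.1223]
  scene nr nl fr fl [[343.0, 255.0], [238.0, 196.0], [486.0, 103.0], [377.0, 54.0]]
  top nr nl fr fl [[448.0, 342.0], [263.0, 374.0], [399.0, 84.0], [203.0, 118.0]]
5 near [ 0.4326 -0.0554  0.075 ] far [ 0.5648 -0.0295  0.1133]
  scene nr nl fr fl [[332.0, 240.0], [226.0, 181.0], [485.0, 115.0], [376.0, 66.0]]
  top nr nl fr fl [[449.0, 357.0], [261.0, 389.0], [401.0, 89.0], [207.0, 123.0]]
rail [[200. 272.]
 [223. 261.]
 [346. 334.]
 [323. 347.]]
```

```bash
python3 -m creep '[{"travel":[0.08,0,-0.3],"rot":[0,0,0],"gripper":0},{"travel":[0,0,-0.4],"rot":[0,0,0],"gripper":0},{"travel":[0,0,-0.4],"rot":[0,0,0],"gripper":0},{"travel":[0,0,-0.25],"rot":[0,0,0],"gripper":0},{"travel":[0,0,-0.15],"rot":[0,0,0],"gripper":0},{"travel":[0,0,0],"rot":[0,0,0],"gripper":0}]';python3 -m creep '[{"travel":[0,0,-0.05],"rot":[0,0,0],"gripper":0},{"travel":[0,0,-0.05],"rot":[0,0,0],"gripper":0},{"travel":[0,0,0],"rot":[0,0,0],"gripper":0}]';python3 -m creep '[{"travel":[0,0,-0.05],"rot":[0,0,0],"gripper":0},{"travel":[0,0,0],"rot":[0,0,0],"gripper":0},{"travel":[0,0,0],"rot":[0,0,0],"gripper":0}]'
```

```text
t: 6.75
position: [0.5184, -0.0383, 0.0666]
orientation: [0.625, 0.759, 0.14, 0.115]
ft_force: [0.1, 0.7, -5.7]
finger_gap: 0.174
gripper_force: 59.4
t: 7.05
position: [0.5189, -0.0387, 0.0636]
orientation: [0.625, 0.759, 0.141, 0.116]
ft_force: [-0.6, -0.0, -5.6]
finger_gap: 0.179
gripper_force: 59.4
t: 7.35
position: [0.5186, -0.0386, 0.0613]
orientation: [0.625, 0.759, 0.141, 0.116]
ft_force: [0.2, -0.2, -5.7]
finger_gap: 0.176
gripper_force: 59.5
```

```bash
python3 -m creep '[{"travel":[0,0,-0.05],"rot":[0,0,0],"gripper":0},{"travel":[0,0,-0.02],"rot":[0,0,0],"gripper":0},{"travel":[0,0,0],"rot":[0,0,0],"gripper":0}]'
python3 - <<'E'
from cell import ctrl
import cv2
f=ctrl.grab_frame("scene");im=f["img"][140:290,190:390];cv2.imwrite("pics/s3.png",cv2.resize(im,(800,600),interpolation=cv2.INTER_CUBIC)[:,:,::-1])
E
```

```text
t: 7.65
position: [0.5198, -0.0387, 0.0597]
orientation: [0.625, 0.759, 0.141, 0.117]
ft_force: [-1.0, 4.1, 4.7]
finger_gap: 0.177
gripper_force: 61.4
```

View pics/s3.png

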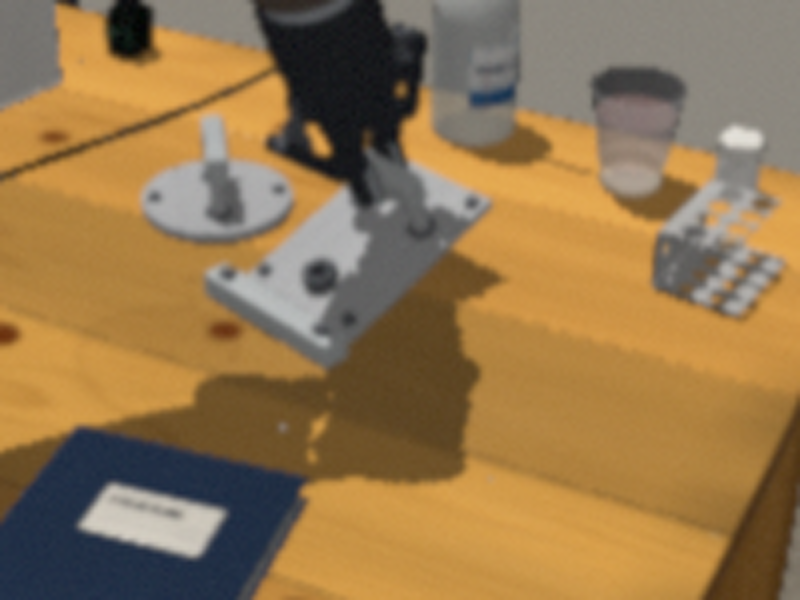

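The scene shows the near edge down just behind the rail, square to it and centred, with the far edge up. The force change confirms contact. Next I pivot the plate down along the arc.

```bash
python3 -m creep '[{"travel":[0.06,0.01,-0.09],"rot":[-0.1,0.51,0],"gripper":0},{"travel":[0.06,0.01,-0.09],"rot":[-0.1,0.51,0],"gripper":0},{"travel":[0.06,0.01,-0.1],"rot":[-0.1,0.51,0],"gripper":0},{"travel":[0.05,0.01,-0.1],"rot":[-0.1,0.51,0],"gripper":0},{"travel":[0,0,0],"rot":[0,0,0],"gripper":0}]';python3 -c "
from cell import ctrl;from h import *
T=R.from_quat(ctrl.state()['orientation']).as_matrix();print(T.round(3))"
```

```text
t: 8.2
position: [0.5297, -0.0371, 0.0443]
orientation: [0.632, 0.769, 0.072, 0.06]
ft_force: [0.3, 1.2, 7.0]
finger_gap: 0.172
gripper_force: 61.7
[[-0.193  0.964  0.182]
 [ 0.981  0.19   0.035]
 [-0.001  0.186 -0.983]]
```

```bash
python3 -m creep '[{"travel":[0.05,0.01,-0.1],"rot":[-0.1,0.52,0],"gripper":0},{"travel":[0.04,0.01,-0.1],"rot":[-0.1,0.52,0],"gripper":0},{"travel":[0.04,0.01,-0.1],"rot":[-0.1,0.52,0],"gripper":0},{"travel":[0.03,0.01,-0.1],"rot":[-0.1,0.52,0],"gripper":0},{"travel":[0,0,0],"rot":[0,0,0],"gripper":0},{"travel":[0,0,0],"rot":[0,0,0],"gripper":0}]'
python3 - <<'E'
from cell import ctrl
from h import *
f=ctrl.grab_frame("scene");im=f["img"][140:290,190:390];cv2.imwrite("pics/s4.png",cv2.resize(im,(800,600),interpolation=cv2.INTER_CUBIC)[:,:,::-1])
s=ctrl.state();T=R.from_quat(s['orientation']).as_matrix();print(T.round(3),s["wrist_torque"])
E
```

```text
t: 8.8
position: [0.536, -0.036, 0.0286]
orientation: [0.635, 0.772, 0.001, 0.002]
ft_force: [0.6, 0.6, 4.3]
finger_gap: 0.172
gripper_force: 61.0
[[-0.193  0.981  0.005]
 [ 0.981  0.193  0.   ]
 [-0.001  0.005 -1.   ]] [ 0.03449162  0.08445461 -0.04257275]
```

View pics/s4.png

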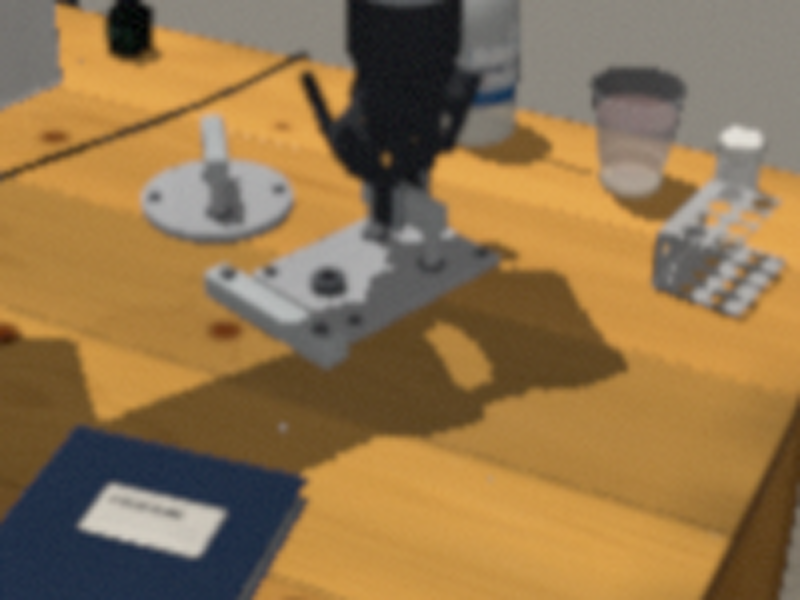

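The plate lies flat behind the rail and is still gripped. The computed gap is about 11 mm, so I'll nudge it 4 mm towards the rail, release and retreat.

```bash
python3 -m creep '[{"travel":[-0.05,-0.01,0],"rot":[0,0,0],"gripper":0},{"travel":[-0.05,-0.01,0],"rot":[0,0,0],"gripper":0},{"travel":[0,0,0],"rot":[0,0,0],"gripper":0},{"travel":[0,0,0],"rot":[0,0,0],"gripper":50},{"travel":[0,0,0],"rot":[0,0,0],"gripper":70},{"travel":[0,0,0],"rot":[0,0,0],"gripper":70},{"travel":[0,0,0],"rot":[0,0,0],"gripper":70},{"travel":[0,0,0],"rot":[0,0,0],"gripper":70}]';python3 -m creep '[{"travel":[0,0,0.3],"rot":[0,0,0],"gripper":70},{"travel":[0,0,0.6],"rot":[0,0,0],"gripper":70},{"travel":[0,0,0.9],"rot":[0,0,0],"gripper":70},{"travel":[0,0,0.9],"rot":[0,0,0],"gripper":70},{"travel":[0,0,0.9],"rot":[0,0,0],"gripper":70},{"travel":[0,0,0.5],"rot":[0,0,0],"gripper":70},{"travel":[0,0,0],"rot":[0,0,0],"gripper":70},{"travel":[0,0,0],"rot":[0,0,0],"gripper":70}]'
python3 - <<'E'
from cell import ctrl
from h import *
f=ctrl.grab_frame("wrist");pickle.dump(f,open("w5.pkl","wb"));cv2.imwrite("pics/w5.png",cv2.resize(f["img"],(800,600),interpolation=cv2.INTER_CUBIC)[:,:,::-1])
E
```

```text
t: 9.65
position: [0.5299, -0.0361, 0.0269]
orientation: [0.635, 0.772, 0.0, -0.001]
ft_force: [0.8, -0.2, 0.5]
finger_gap: 0.82
gripper_force: 0.0
t: 10.45
position: [0.5302, -0.0362, 0.1916]
orientation: [0.635, 0.772, 0.0, 0.0]
ft_force: [-0.2, 0.5, 0.1]
finger_gap: 0.818
gripper_force: 0.0
```

View pics/w5.png

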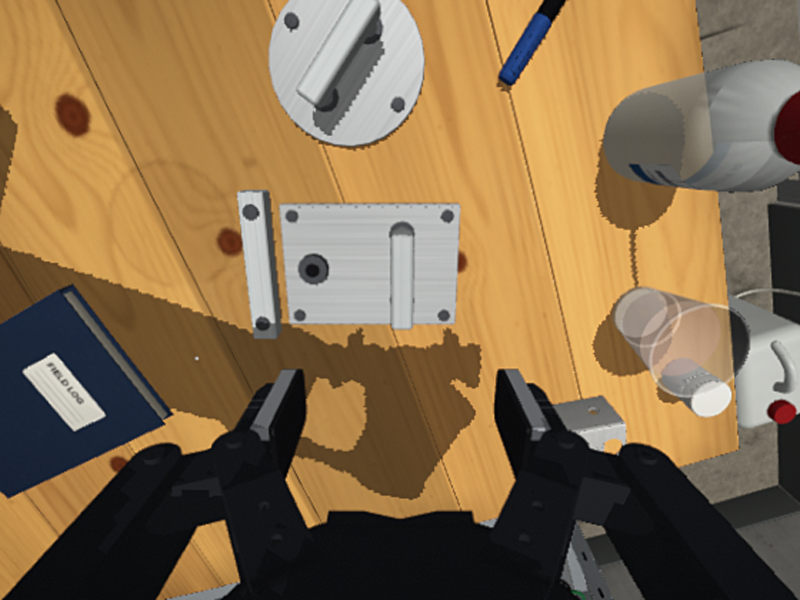

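The wrist view shows the plate flat at (370,264), square to the rail and centred on it, with a gap of about 10 px (roughly 9 mm). The round plate has not moved and the gripper is clear, so I'm handing in.

```bash
python3 -c "
from cell import ctrl
print(ctrl.close_job())"
```

```text
the job is handed in; nothing more can be done
None
```

The base plate lies flat and square behind the larger rail, about 9 mm from it and centred; it was pivoted down with the handle held, the round plate was left alone, and the job is handed in (no verdict was returned).

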